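Unlock the hand press and hold it closed

TASK

Release the small grey hand press on the bench and squeeze the dish under its ram: pull the lock pin up out of its sleeve and stand it in the open metal cup, then flip the press's safety catch over towards the front as far as it goes and leave it there, then pull the press lever forward to its stop. Finish while holding the lever at its stop against its spring: do not let go of it. Keep the cup standing, and leave the beaker, wash bottle, tape roll and timer where they are.

Things in the scene. Friction and masses are not known exactly. Their poses are not given: they have to be found in the camera images.
- press: Grey bench press, bolted down. Origin: underside of its base plate, below the lever shaft; its x axis points to its back (-x: front, towards the robot), y to its left, z up. Base plate 12 mm thick, x -90 to 93, y -90 to 185 mm. Column and head: up to z 152 mm, x -66 to 90, y -43 to 43 mm; ram top at 165 mm. Lever on its right (-y), catch and pin on its left. A dish is fixed under the ram.
- lever (a joint): Angle of the press lever, rad. 0: rest, leaning 0.3 rad backward of upright; grows as the handle is pulled forward (press -x) about the shaft; stop at 0.8. A spring returns it to 0 (about 2 N at the handle at the start, 6 N at the stop). With the catch closed, a stop arm on the shaft rests on the catch's prop and the lever is blocked.
- lever_grip (a point): Centre of the lever's round black handle: a bar along press y, diameter 18 mm, 70 mm long, 130 mm from the shaft axis, free from below and above; it points outward (-y) from a 14 mm rod that stands 44 mm inward of this point. It may be pinched from above across press x and turns between the fingers.
- lever_hinge (a point): Point on the lever's shaft axis (press y axis direction) beside the handle, 110 mm above the bench; fixed to the press.
- catch (a joint): Angle of the safety catch, rad. 0: closed, upright, its prop under the lever's stop arm; grows as it is flipped forward (press -x) and down about its hinge, stop at 1.0. It stays where it is left (friction, about 1 N at its grip). While the lock pin is in its sleeve a lug on the catch meets the pin and it cannot open (it yields 0.1 rad freely, about 0.35 rad when forced).
- catch_grip (a point): Centre of the catch's round black grip bar: along press y, diameter 14 mm, 50 mm long, 100 mm from the catch's hinge axis, 160 mm above the bench when closed, 114 mm when fully open. Its carrying rod (10 mm thick) is 20 mm inward (-y) of this point, its outer end 25 mm outward. May be pinched from above across press x and turns between the fingers.
- catch_hinge (a point): Point on the catch's hinge axis (press y direction) below the grip bar, 60 mm above the bench; fixed to the press.
- lock_pin_center (a point): Centre (half-way up) of the loose lock pin: steel, 125 mm long, 10 mm thick, about 50 g, with a round black knob 22 mm wide and 24 mm high on top (knob centre 50 mm above this point). It starts upright in a sleeve at press x -63, y 165 mm, foot 12 mm and sleeve rim 50 mm above the bench: raise it over 38 mm to clear. Close the fingers across press x: the catch's grip bar is near its inner side.
- lock_pin: The same lock pin; origin at the centre of its foot, z along the pin towards the knob. Sleeve: inner diameter 12.4 mm, outer 23 mm. In press coordinates the catch's grip bar (160 mm high) ends 32 mm inward of the pin's axis and 13 mm behind it.
- cup: Loose open round aluminium cup, upright on the bench to the left of the press. 68 mm outer diameter, 75 mm high, wall 3 mm, floor 5 mm thick, 0.3 kg. Origin: centre of its underside, z up.
- wash_bottle: Bystander: white plastic bottle, 54 mm wide, 115 mm high, loose. Origin at its underside.
- glass_beaker: Bystander: clear beaker, 54 mm wide, 70 mm high, loose. Origin at its underside.
- tape: Bystander: roll of white tape lying flat, 72 mm wide, 19 mm high, loose. Origin at its underside.
- kitchen_timer: Bystander: timer standing on edge, 20 x 62 x 62 mm, loose. Origin at its underside.

How it is judged:
By the outcome, as a careful person would: the job done as asked, in the order asked, and still so for the second after the job is handed in, while the arm keeps its last pose, push and grip.
It also fails if it takes over 72 s, if anything falls off the work surface, if the arm or the gripper's body presses on something with over 40 N, if the wrist force passes 120 N, or if a joint passes its speed limit or range.

ROBOT

A 6-joint arm with a two-finger parallel gripper is mounted at the origin on a cart in front of the work surface, level with it; the furniture and walls round the work are solid. World frame = base frame: x ahead of the robot, y to its left, z up, the work surface at z = 0. Lengths are in m, angles in rad, forces in N, time in s.
With the tool pointing down it reaches from about 0.375 to 0.975 m from the base axis. Payload 3.8 kg.
Tool frame: the origin (TCP) lies at the very end of the fingers, on their centre line; the grasp point (between the pads) lies 19 mm behind it (bot.pinch_z is the distance from the TCP to the grasp point, in m); x points along the fingers, y is the direction in which the jaws open and shut, and the axes are right-handed (so a half turn about x gives the same grasp; the last joint's range is limited). The gripper opens to 85 mm and grips with 20 to 120 N. Pads are 22 mm wide; open, the fingers measure 114 mm over their backs; the gripper's body (76 mm by 85 mm) begins 54 mm behind the grasp point. The pads swing forward as they close: fully open they stand 13 mm farther back than shut.
Start: joints at [-1.141, 0.264, 1.604, -0, 1.274, -0.037], TCP at [0.304, -0.603, 0.231] pointing down, gripper open.
Joint ranges: [-2.63, 2.63], [-0.94, 2.18], [0.31, 2.57], [-1.31, 4.45], [0, 2.66], [-2.55, 2.55]. Speed limits (rad/s): [2.57, 2.57, 3.14, 3.14, 3.14, 3.14].

INTERFACE

Orientations are given as a rotation vector (axis times angle).
In Python, from workcell import monitor, imaging, finish_job, bot gives the robot as it stands.
- The arm moves only by the tool jog_arm, never from a script. Its argument "rows" is a list of rows, each a list of 7 numbers: the shift along the tool's x, y, z in m, then the turn, a rotation vector about the tool's x, y, z in rad, then the opening in per cent of the stroke, from 0 (shut) to 100 (fully open). A call has 1 to 20 rows; each row is the pose to reach, as a shift and turn from the pose measured when the call began, along the tool's axes at that moment; what a row does not reach only later rows make up. A row lasts 1/10 s, in which the tool goes at most 50 mm and 8.59 degrees, less where a joint would pass 70% of its speed; a pose out of reach is approached as far as the arm can. A call with a gripper value outside its range is refused whole. The fingers move at their own pace and stop on an object; "force" is the grip in N (left out, the last holds). Time passes only in rows, so rows that repeat a pose let the fingers close. It gives the time, the measured TCP pose, the force and the opening at its end, in the units of the state.
- monitor.read_state(): the state, without advancing time (a new reading comes with each control period).
- imaging.read_camera(name): name is "scene" or "top" or "wrist"; returns the picture (384x512x3 uint8, blue, green, red); there is no depth.
- imaging.camera_params(name): a dict with "fx", "fy", "cx", "cy" (pixels), "k1" (the pictures are not rectified: a ray, as slopes to the right and down, at radius r is drawn at 1 + k1 r^2 times it, then the intrinsics apply), "T" (4x4, takes a point from camera to world coordinates); the wrist camera has in their place "T_tool_cam" (4x4, takes a point from camera to tool coordinates, whose origin is the TCP and whose axes are the tool frame's). Camera axes: x right, y down, z forward; pixel columns grow to the right and rows downward; lengths in m; the calibration is good to about 2 mm. A picture is of the moment at which its call begins: read the wrist's pose just before it. camera_params takes no time and is no camera call.
- finish_job(): hands the job in, once; it reports no verdict.
The state is a dict: "time": time; "q": joint angles; "joint_vel": joint speeds; "joint_torque": joint torques, N m; "tool_pos": TCP position; "tcp_rot": TCP orientation; "wrist_force": force on the tool from outside, world axes, zero at the start; "torque": the same for the moment, N m; "width": opening from 0.0 (shut) to 1.0 (fully open).
Only numpy, scipy, OpenCV 4.12 (cv2) and the standard library are available. Lean on these libraries where they do the work, as an engineer would, in place of code of your own. Each camera call takes 0.05 s, during which the arm holds its last target. There are 200 camera calls.

## Working session

There is one attempt and no reset: what is moved stays moved. The work goes in short steps, Python scripts to look and compute and a tool call to move; the robot and the scene stay as the last step left them, time stands still between calls to the robot, and variables do not carry over. Pictures are saved under pics/ and viewed, about 8 in all and at most 12, crops included, and the job is handed in when it is done.

Besides the shell and the picture viewer there is one more tool, called by a JSON object that holds its "fn" and its "kwargs", one argument or row to a line. jog_arm: Moves the arm, as the interface text tells. Its arguments: {"type":"object","properties":{"rows":{"type":"array","items":{"type":"array","items":{"type":"number"}}},"force":{"type":"number"}},"required":["rows"]}

```bash
ls; mkdir -p pics
python3 - <<'E'
from workcell import monitor, imaging, bot
import cv2, numpy as np
np.set_printoptions(precision=4,suppress=True)
s=monitor.read_state(); print(s)
print(bot.pinch_z)
for n in("scene","top"):
    im=imaging.read_camera(n); cv2.imwrite(f"pics/{n}0.png",im); print(n,imaging.camera_params(n))
print(imaging.camera_params("wrist"))
a=cv2.imread("pics/scene0.png");b=cv2.imread("pics/top0.png")
E
```

```text
pics
{'time': 0.0, 'q': array([-1.1409,  0.2648,  1.6054, -0.    ,  1.2737, -0.0369]), 'joint_vel': array([ 0.0005,  0.0003,  0.0007,  0.0008, -0.0003,  0.0003]), 'joint_torque': array([  0.0009, -51.5105, -36.7317,   0.0001,   0.0129,   0.    ]), 'tool_pos': array([ 0.3035, -0.6021,  0.2299]), 'tcp_rot': array([ 1.962 ,  0.4688, -1.9629]), 'wrist_force': array([-0.3439,  0.9124, -0.2686]), 'torque': array([-0.0465,  0.0049,  0.0388]), 'width': 0.9956182987615761}
0.0187
scene {'fx': 440.9688362800501, 'fy': 440.9688362800501, 'cx': 261.89614851034514, 'cy': 187.25560716577607, 'k1': -0.11340880567359472, 'T': array([[ 0.6123, -0.3501,  0.7089, -0.3239],
       [-0.7906, -0.2574,  0.5557, -0.7318],
       [-0.0121, -0.9007, -0.4344,  0.6904],
       [ 0.    ,  0.    ,  0.    ,  1.    ]])}
top {'fx': 500.0914988358291, 'fy': 500.0914988358291, 'cx': 252.9669475157341, 'cy': 187.6683967619101, 'k1': 0.0012784498520060064, 'T': array([[ 0.0458, -0.9771,  0.2078,  0.2083],
       [-0.9989, -0.0458,  0.0049, -0.0461],
       [ 0.0047, -0.2078, -0.9782,  1.7425],
       [ 0.    ,  0.    ,  0.    ,  1.    ]])}
{'fx': 325.80739342521025, 'fy': 325.80739342521025, 'cx': 256.68739540766745, 'cy': 188.7460744909074, 'k1': -0.03083390823418885, 'T_tool_cam': array([[-0.0003, -0.3147,  0.9492, -0.1432],
       [ 1.    , -0.0002,  0.0002,  0.0004],
       [ 0.0001,  0.9492,  0.3147, -0.0813],
       [ 0.    ,  0.    ,  0.    ,  1.    ]])}
```

View pics/scene0.png

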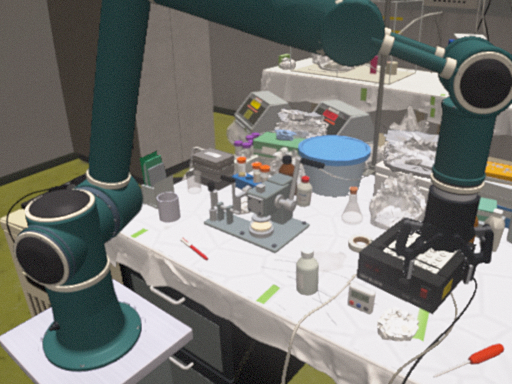

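View pics/top0.png

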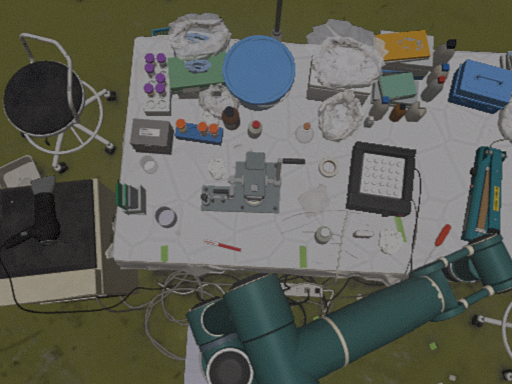

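The scene view shows the press at about (258,215), the cup at (168,206), and the wash bottle at (307,272). The top view shows the press plate at x 202–280, y 180–212, the lever handle at (293,161) and the cup at (166,216). I'll zoom in on both.

```bash
cat > h.py <<'E'
import numpy as np, cv2
from scipy.spatial.transform import Rotation as R
from workcell import monitor, imaging
np.set_printoptions(precision=4,suppress=True)
def pose():
    s=monitor.read_state(); T=np.eye(4); T[:3,:3]=R.from_rotvec(s['tcp_rot']).as_matrix(); T[:3,3]=s['tool_pos']; return T
def wristT(): return pose()@imaging.camera_params('wrist')['T_tool_cam']
def ray(n,uv,T=None):
    p=imaging.camera_params(n); T=p['T'] if T is None else T
    d=np.array([(uv[0]-p['cx'])/p['fx'],(uv[1]-p['cy'])/p['fy']]); u=d.copy()
    for _ in range(20): u=d/(1+p['k1']*(u@u))
    v=T[:3,:3]@np.array([*u,1]); return T[:3,3],v/np.linalg.norm(v)
def plane(n,uv,z,T=None):
    o,v=ray(n,uv,T); return o+v*(z-o[2])/v[2]
def tri(rs):
    A=sum(np.eye(3)-np.outer(v,v) for o,v in rs); b=sum((np.eye(3)-np.outer(v,v))@o for o,v in rs)
    x=np.linalg.solve(A,b); return x,[np.linalg.norm(np.cross(x-o,v)) for o,v in rs]
def proj(n,X,T=None):
    p=imaging.camera_params(n); T=p['T'] if T is None else T
    c=T[:3,:3].T@(np.asarray(X)-T[:3,3]); u=c[:2]/c[2]; u=u*(1+p['k1']*(u@u)); return u*p['fx']+[p['cx'],p['cy']]
def tomove(dw):  # world shift -> tool axes
    return pose()[:3,:3].T@np.asarray(dw)
E
python3 - <<'E'
import cv2,numpy as np
a=cv2.imread("pics/scene0.png")[140:260,140:340];b=cv2.imread("pics/top0.png")[140:240,140:315]
a=cv2.resize(a,(800,480)[:2] and (600,360),interpolation=cv2.INTER_CUBIC)
cv2.imwrite("pics/z1.png",cv2.resize(cv2.imread("pics/scene0.png")[150:250,145:320],(800,457),interpolation=cv2.INTER_CUBIC))
cv2.imwrite("pics/z2.png",cv2.resize(b,(800,457),interpolation=cv2.INTER_CUBIC))
E
```

```text
(no output)
```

View pics/z1.png

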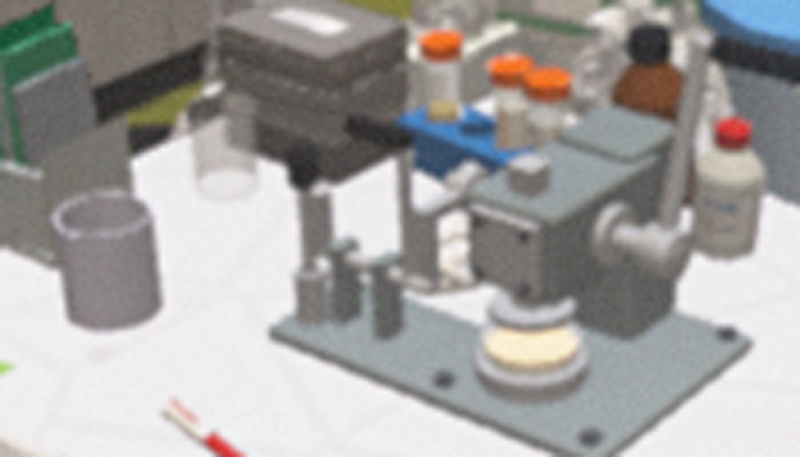

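View pics/z2.png

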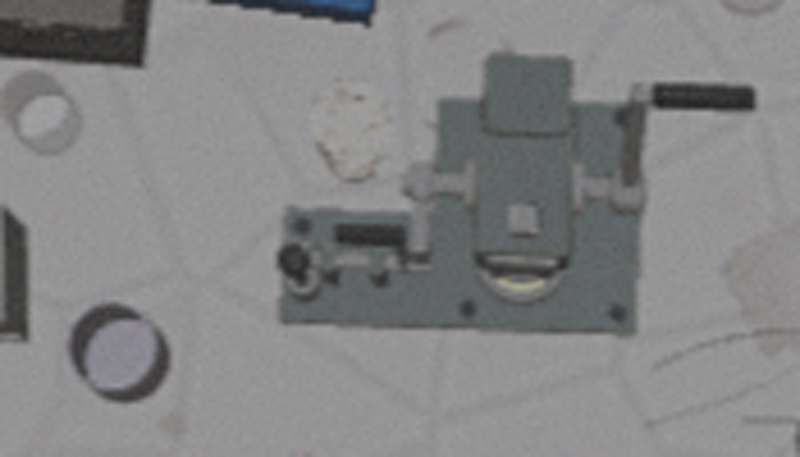

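Crops: z1 shows the knob at (302,165), the catch bar around (378,129), the cup rim at (104,212) and the lever top at the upper right. z2 shows the knob at (294,261), the catch bar at (370,234), the lever handle at (703,97), the cup rim centre at (120,353) and the front plate edge running from (280,323) to (636,333).

Run:
```python
from h import *
s=4.571
S=lambda u,v:(145+(u+.5)/s-.5,150+(v+.5)/s-.5)
P=lambda u,v:(140+(u+.5)/s-.5,140+(v+.5)/s-.5)
def t(n,a,b): print(n,*tri([ray('scene',a),ray('top',b)]))
t('knob',S(302,165),P(294,261)); t('catch',S(380,129),P(370,234)); t('cuprim',S(104,212),P(120,353)); t('lever',(312,162),P(703,97))
fl=plane('top',P(280,323),.012);fr=plane('top',P(636,333),.012);lb=plane('top',P(287,208),.012)
print(fl,fr,lb)
d=fl-fr; yaw=np.arctan2(-d[0],d[1]); print('len',np.linalg.norm(d),'yaw',yaw)
c,s_=np.cos(yaw),np.sin(yaw); Rz=np.array([[c,-s_],[s_,c]])
for p,l in((fl,(-.09,.185)),(fr,(-.09,-.09))): print('O',p[:2]-Rz@l)
O=((fl[:2]-Rz@(-.09,.185))+(fr[:2]-Rz@(-.09,-.09)))/2
for n,l in(('pin',(-.063,.165)),('catchgrip',(-.05,.108)),('levergrip',(.0384,-.1))):print(n,O+Rz@l)
cu=plane('top',P(120,353),.075);print('cup rim pl',cu, 'knob@.1245',plane('top',P(294,261),.1245),'catch@.16',plane('top',P(370,234),.16))
for u in((653,97),(755,97)): print('lev',plane('top',P(*u),.234))
```

```text
knob [0.5147 0.121  0.1256] [np.float64(0.0011455820153741755), np.float64(0.0011455820153741074)]
catch [0.5302 0.0648 0.1609] [np.float64(0.001455699918950767), np.float64(0.0014556999189508076)]
cuprim [0.4492 0.2486 0.0794] [np.float64(0.0015779243077268029), np.float64(0.0015779243077269007)]
lever [ 0.6208 -0.1618  0.2354] [np.float64(0.0015299360051374844), np.float64(0.0015299360051375668)]
[0.4866 0.1411 0.012 ] [ 0.4915 -0.1317  0.012 ] [0.5768 0.1418 0.012 ]
len 0.27284895031780376 yaw 0.018163697790964422
O [ 0.5799 -0.0422]
O [ 0.5799 -0.0401]
pin [0.5139 0.1227]
catchgrip [0.5279 0.0659]
levergrip [ 0.6201 -0.1404]
cup rim pl [0.4486 0.2504 0.075 ] knob@.1245 [0.5141 0.1219 0.1245] catch@.16 [0.5293 0.0659 0.16  ]
lev [ 0.6186 -0.1266  0.234 ]
lev [ 0.6219 -0.1962  0.234 ]
```

```bash
cat >> h.py <<'E'
def go(xyz,yaw=0.025,sgn=1,tilt=None):
    "move row for TCP xyz, tool x down, tool y along sgn*press x"
    T=pose(); y=sgn*np.array([np.cos(yaw),np.sin(yaw),0]); x=np.array([0,0,-1.]); D=np.stack([x,y,np.cross(x,y)],1)
    return np.r_[T[:3,:3].T@(np.asarray(xyz)-T[:3,3]), R.from_matrix(T[:3,:3].T@D).as_rotvec()]
E
python3 - <<'E'
from h import *
print(pose())
for s in(1,-1): print(s,go((.514,.1225,.28),sgn=s))
print(tomove((0,0,.07)))
E
```

```text
[[-0.0009  0.4501 -0.893   0.3035]
 [ 0.0019 -0.893  -0.4501 -0.6022]
 [-1.     -0.0021 -0.      0.2301]
 [ 0.      0.      0.      1.    ]]
1 [-0.0488 -0.5525 -0.5141 -1.129  -0.0012  0.0018]
-1 [-0.0488 -0.5525 -0.5141  2.0126  0.0021  0.0014]
[-0.07   -0.0001 -0.    ]
```

{"fn": "jog_arm", "kwargs": {
  "rows": [
    [-0.07,0,0,0,0,0,60],
    [-0.07,-0.1,-0.09,-0.2,0,0,60],
    [-0.07,-0.58,-0.53,-1.129,0,0,60],
    [-0.07,-0.58,-0.53,-1.129,0,0,60],
    [-0.07,-0.58,-0.53,-1.129,0,0,60],
    [-0.07,-0.58,-0.53,-1.129,0,0,60],
    [-0.07,-0.58,-0.53,-1.129,0,0,60],
    [-0.07,-0.58,-0.53,-1.129,0,0,60],
    [-0.07,-0.58,-0.53,-1.129,0,0,60],
    [-0.07,-0.58,-0.53,-1.129,0,0,60],
    [-0.07,-0.58,-0.53,-1.129,0,0,60],
    [-0.07,-0.58,-0.53,-1.129,0,0,60],
    [-0.07,-0.58,-0.53,-1.129,0,0,60],
    [-0.07,-0.58,-0.53,-1.129,0,0,60],
    [-0.07,-0.58,-0.53,-1.129,0,0,60],
    [-0.07,-0.58,-0.53,-1.129,0,0,60],
    [-0.07,-0.58,-0.53,-1.129,0,0,60],
    [-0.07,-0.58,-0.53,-1.129,0,0,60],
    [-0.07,-0.58,-0.53,-1.129,0,0,60],
    [-0.07,-0.58,-0.53,-1.129,0,0,60]
  ]
}}

```text
time: 2.1
tool_pos: [0.5154, 0.1533, 0.3009]
tcp_rot: [1.191, 1.223, -1.192]
wrist_force: [0.6, -0.7, -0.2]
width: 0.6
```

Run:
```python
from h import *
s=monitor.read_state(); print(s['time'],s['tool_pos'],s['joint_vel'],s['width'])
T=wristT(); np.save('Tw1.npy',T); im=imaging.read_camera('wrist'); cv2.imwrite('pics/w1r.png',im)
cv2.imwrite('pics/w1.png',cv2.resize(im,(800,600),interpolation=cv2.INTER_CUBIC))
for n,X in(('knob',(.5143,.1220,.1245)),('catch',(.529,.065,.16)),('cup',(.4488,.2500,.075))): print(n,proj('wrist',X,T)*1.5625)
```

```text
2.1 [0.5154 0.1533 0.3009] [-0.017  -0.0089  0.0027  0.0019 -0.0018  0.0023] 0.5999171403468503
knob [397.8375 303.6775]
catch [418.5556 407.3329]
cup [306.5154 100.1454]
```

View pics/w1.png

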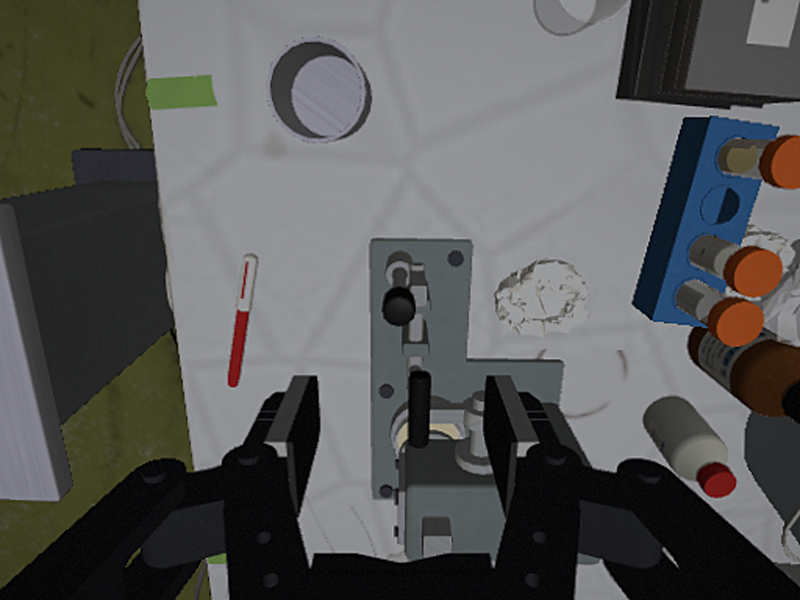

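The wrist view shows the knob at (399,305) and the catch bar at (419,409), both within 2 px of prediction. The cup rim is centred near (319,89), not (306,100), so my cup estimate is off by several mm. I'll fit its rim.

Run:
```python
from h import *
T=np.load('Tw1.npy'); im=cv2.imread('pics/w1r.png')
k=1.5625; W=lambda u,v:((u+.5)/k-.5,(v+.5)/k-.5); P=lambda u,v:(140+(u+.5)/4.571-.5,140+(v+.5)/4.571-.5)
g=cv2.cvtColor(cv2.resize(im[10:105,155:250],None,fx=4,fy=4,interpolation=cv2.INTER_CUBIC),cv2.COLOR_BGR2GRAY)
c=cv2.HoughCircles(cv2.GaussianBlur(g,(5,5),0),cv2.HOUGH_GRADIENT,1,10,param1=100,param2=20,minRadius=110,maxRadius=150)
for q in c[0][:4]:
    uv=(155+q[0]/4,10+q[1]/4); p=plane('wrist',uv,.075,T); e=plane('wrist',(uv[0]+q[2]/4,uv[1]),.075,T); print(q,p,'r',np.linalg.norm(e-p))
print('wrist view',plane('wrist',W(319,89),.075,T),'top',plane('top',P(114,347),.075))
print('tri',tri([ray('wrist',W(319,89),T),ray('top',P(114,347))]))
print('knob',tri([ray('wrist',W(399,305),T),ray('top',P(294,261)),ray('scene',(145+302/4.571,150+165/4.571))]))
print('catch',tri([ray('wrist',W(419,409),T),ray('top',P(370,234))]))
cv2.imwrite('pics/cup.png',g)
print(go((.5145,.122,.20)),go((.5145,.122,.1055)))
```

```text
[184.5 177.5 111.2] [0.4543 0.2598 0.075 ] r 0.029382244368150616
[201.5 186.5 129.5] [0.4588 0.2577 0.075 ] r 0.03426695229923827
[195.5 194.5 120.4] [0.4571 0.2556 0.075 ] r 0.03191725346381037
[212.5 181.5 140.4] [0.4617 0.259  0.075 ] r 0.03710404415329927
wrist view [0.4573 0.2575 0.075 ] top [0.4529 0.2551 0.075 ]
tri (array([0.455 , 0.2582, 0.0597]), [np.float64(0.00028337440425596657), np.float64(0.0002833744042559101)])
knob (array([0.5152, 0.1209, 0.1241]), [np.float64(0.0003509379651623409), np.float64(0.0014695800039822126), np.float64(0.0018063908482416988)])
catch (array([0.5289, 0.0657, 0.1628]), [np.float64(0.00014271618935599243), np.float64(0.00014271618935611592)])
[ 0.101  -0.0015  0.0311 -0.0013 -0.0014  0.0015] [ 0.1955 -0.0014  0.0312 -0.0013 -0.0014  0.0015]
```

{"fn": "jog_arm", "kwargs": {
  "rows": [
    [0.05,-0.001,0.032,0,0,0,60],
    [0.1,-0.001,0.032,0,0,0,60],
    [0.1,-0.001,0.032,0,0,0,60],
    [0.13,-0.001,0.032,0,0,0,60],
    [0.16,-0.001,0.032,0,0,0,60],
    [0.18,-0.001,0.032,0,0,0,60],
    [0.19,-0.001,0.032,0,0,0,60],
    [0.196,-0.001,0.032,0,0,0,60],
    [0.196,-0.001,0.032,0,0,0,60],
    [0.196,-0.001,0.032,0,0,0,40],
    [0.196,-0.001,0.032,0,0,0,20],
    [0.196,-0.001,0.032,0,0,0,10],
    [0.196,-0.001,0.032,0,0,0,10],
    [0.196,-0.001,0.032,0,0,0,10],
    [0.196,-0.001,0.032,0,0,0,10]
  ],
  "force": 40
}}

```text
time: 3.65
tool_pos: [0.5158, 0.1215, 0.1065]
tcp_rot: [1.193, 1.221, -1.191]
wrist_force: [-0.7, -0.4, 6.2]
width: 0.243
```

{"fn": "jog_arm", "kwargs": {
  "rows": [
    [-0.01,0,0,0,0,0,10],
    [-0.02,0,0,0,0,0,10],
    [-0.03,0,0,0,0,0,10],
    [-0.045,0,0,0,0,0,10],
    [-0.06,0,0,0,0,0,10],
    [-0.08,0,0,0,0,0,10],
    [-0.11,0,0,0,0,0,10],
    [-0.13,0,0,0,0,0,10],
    [-0.13,0,0,0,0,0,10],
    [-0.13,0,0,0,0,0,10]
  ]
}}

```text
time: 4.65
tool_pos: [0.516, 0.1213, 0.2372]
tcp_rot: [1.194, 1.22, -1.189]
wrist_force: [-0.3, 0.1, -1.1]
width: 0.241
```

Run:
```python
from h import *
s=monitor.read_state(); print(s['tool_pos'],s['wrist_force'],s['width'])
T=wristT(); np.save('Tw2.npy',T); im=imaging.read_camera('wrist'); cv2.imwrite('pics/w2r.png',im); cv2.imwrite('pics/s2.png',imaging.read_camera('scene'))
sc=cv2.imread('pics/s2.png')[140:240,150:290]
v=np.hstack([cv2.resize(im,(450,338)),cv2.resize(sc,(350,250))]) if 0 else None
c=np.zeros((600,800,3),np.uint8); c[:338,:450]=cv2.resize(im,(450,338)); c[:250,450:800]=cv2.resize(sc,(350,250),interpolation=cv2.INTER_CUBIC); cv2.imwrite('pics/v2.png',c[:340])
print(go((.4575,.257,.236)))
print(proj('wrist',(.457,.257,.075),T)*450/512)
```

```text
[0.516  0.1213 0.2372] [-0.3409  0.1178 -1.0767] 0.2407195227127305
[-0.0006 -0.054  -0.1373 -0.0012 -0.0013  0.0019]
[166.6609  10.4916]
```

View pics/v2.png

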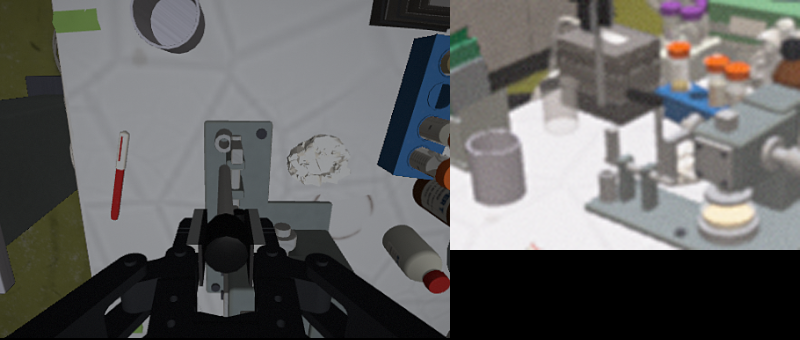

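{"fn": "jog_arm", "kwargs": {
  "rows": [
    [0,-0.015,-0.035,0,0,0,10],
    [0,-0.03,-0.07,0,0,0,10],
    [0,-0.045,-0.105,0,0,0,10],
    [0,-0.054,-0.137,0,0,0,10],
    [0,-0.054,-0.137,0,0,0,10],
    [0,-0.054,-0.137,0,0,0,10],
    [0.03,-0.054,-0.137,0,0,0,10],
    [0.06,-0.054,-0.137,0,0,0,10],
    [0.09,-0.054,-0.137,0,0,0,10],
    [0.115,-0.054,-0.137,0,0,0,10],
    [0.128,-0.054,-0.137,0,0,0,10],
    [0.132,-0.054,-0.137,0,0,0,10],
    [0.132,-0.054,-0.137,0,0,0,10],
    [0.132,-0.054,-0.137,0,0,0,10]
  ]
}}

```text
time: 6.15
tool_pos: [0.4584, 0.2572, 0.1047]
tcp_rot: [1.194, 1.222, -1.191]
wrist_force: [0.1, -0.2, -0.5]
width: 0.243
```

{"fn": "jog_arm", "kwargs": {
  "rows": [
    [0.002,0,0,0,0,0,10],
    [0.004,0,0,0,0,0,10],
    [0.004,0,0,0,0,0,10],
    [0.004,0,0,0,0,0,10]
  ]
}}

```text
time: 6.55
tool_pos: [0.4585, 0.2573, 0.101]
tcp_rot: [1.194, 1.222, -1.19]
wrist_force: [-0.2, -0.5, -1.1]
width: 0.246
```

{"fn": "jog_arm", "kwargs": {
  "rows": [
    [0.001,0,0,0,0,0,10],
    [0.002,0,0,0,0,0,10],
    [0.002,0,0,0,0,0,10]
  ]
}}

```text
time: 6.85
tool_pos: [0.4588, 0.2575, 0.0996]
tcp_rot: [1.194, 1.222, -1.19]
wrist_force: [-1.0, 0.1, 3.0]
width: 0.245
```

{"fn": "jog_arm", "kwargs": {
  "rows": [
    [0,0,0,0,0,0,28],
    [0,0,0,0,0,0,32],
    [0,0,0,0,0,0,40],
    [0,0,0,0,0,0,60],
    [0,0,0,0,0,0,60],
    [-0.02,0,0,0,0,0,60],
    [-0.05,0,0,0,0,0,60],
    [-0.09,0,0,0,0,0,60],
    [-0.13,0,0,0,0,0,60],
    [-0.17,0,0,0,0,0,60],
    [-0.17,0,0,0,0,0,60]
  ]
}}

```text
time: 7.95
tool_pos: [0.4621, 0.2588, 0.2771]
tcp_rot: [1.204, 1.217, -1.179]
wrist_force: [0.3, 0.1, 1.6]
width: 0.595
```

Run:
```python
from h import *
s=monitor.read_state(); print(s['tool_pos'],s['wrist_force'],s['width'])
sc=imaging.read_camera('scene'); tp=imaging.read_camera('top'); cv2.imwrite('pics/s3.png',sc); cv2.imwrite('pics/t3.png',tp)
c=np.zeros((330,800,3),np.uint8); c[:,:400]=cv2.resize(sc[140:240,145:266],(400,330),interpolation=cv2.INTER_CUBIC)
c[:,400:]=cv2.resize(tp[150:240,145:254],(400,330),interpolation=cv2.INTER_CUBIC); cv2.imwrite('pics/v3.png',c)
print(go((.529,.0655,.27)),go((.529,.0655,.142)))
```

```text
[0.4621 0.2588 0.2771] [0.3272 0.0907 1.6451] 0.5950649388076303
[ 0.0005  0.0651  0.1935 -0.0013 -0.0041 -0.004 ] [ 0.1285  0.0646  0.194  -0.0013 -0.0041 -0.004 ]
```

View pics/v3.png

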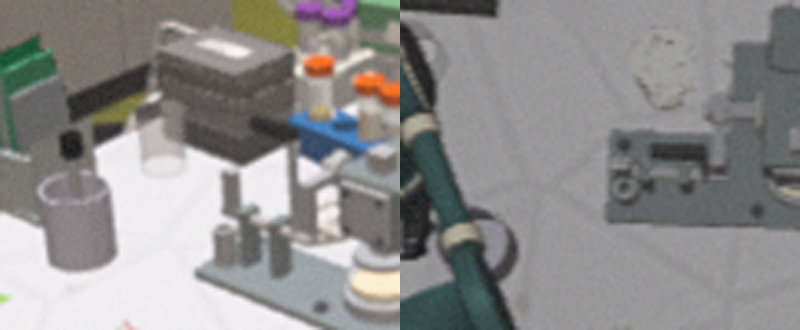

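The pin stands in the cup (knob at (70,145) in the left crop) and the sleeve is empty. Next is the catch.

{"fn": "jog_arm", "kwargs": {
  "rows": [
    [0,0.017,0.05,0,0,0,45],
    [0,0.034,0.1,0,-0.002,-0.002,45],
    [0,0.051,0.15,0,-0.004,-0.004,45],
    [0,0.065,0.189,0,-0.004,-0.004,45],
    [0,0.065,0.189,0,-0.004,-0.004,45],
    [0.04,0.065,0.189,0,-0.004,-0.004,45],
    [0.07,0.065,0.189,0,-0.004,-0.004,45],
    [0.1,0.065,0.189,0,-0.004,-0.004,45],
    [0.12,0.065,0.189,0,-0.004,-0.004,45],
    [0.13,0.065,0.189,0,-0.004,-0.004,45],
    [0.13,0.065,0.189,0,-0.004,-0.004,45],
    [0.13,0.065,0.189,0,-0.004,-0.004,25],
    [0.13,0.065,0.189,0,-0.004,-0.004,8],
    [0.13,0.065,0.189,0,-0.004,-0.004,5],
    [0.13,0.065,0.189,0,-0.004,-0.004,5],
    [0.13,0.065,0.189,0,-0.004,-0.004,5]
  ],
  "force": 30
}}

```text
time: 9.65
tool_pos: [0.5283, 0.0709, 0.1416]
tcp_rot: [1.192, 1.222, -1.193]
wrist_force: [-5.4, 0.5, 3.5]
width: 0.152
```

Run:
```python
from h import *
s=monitor.read_state(); print(s['tool_pos'],s['wrist_force'],s['width'])
t0=s['tool_pos']
for a in np.arange(.1,1.06,.1): print(round(a,2),go(t0+np.array([-.1*np.sin(a)*np.cos(.02),-.1*np.sin(a)*.02,.1*(np.cos(a)-1)]))[:3])
```

```text
[0.5283 0.0709 0.1416] [-5.3651  0.4621  3.541 ] 0.15153956381163214
0.1 [ 0.0005 -0.01   -0.    ]
0.2 [ 0.002  -0.0199 -0.0001]
0.3 [ 0.0045 -0.0295 -0.0001]
0.4 [ 0.008  -0.0389 -0.0001]
0.5 [ 0.0123 -0.0479 -0.0001]
0.6 [ 0.0176 -0.0564 -0.0002]
0.7 [ 0.0236 -0.0644 -0.0002]
0.8 [ 0.0304 -0.0717 -0.0002]
0.9 [ 0.038  -0.0783 -0.0002]
1.0 [ 0.0461 -0.0841 -0.0002]
```

{"fn": "jog_arm", "kwargs": {
  "rows": [
    [0.0005,-0.01,0,0,0,0,5],
    [0.002,-0.02,0,0,0,0,5],
    [0.0045,-0.0295,0,0,0,0,5],
    [0.008,-0.039,0,0,0,0,5],
    [0.012,-0.048,0,0,0,0,5],
    [0.0175,-0.0565,0,0,0,0,5],
    [0.0235,-0.0645,0,0,0,0,5],
    [0.0305,-0.0715,0,0,0,0,5],
    [0.038,-0.078,0,0,0,0,5],
    [0.046,-0.084,0,0,0,0,5],
    [0.048,-0.0852,0,0,0,0,5],
    [0.049,-0.086,0,0,0,0,5],
    [0.049,-0.086,0,0,0,0,5]
  ]
}}

```text
time: 10.95
tool_pos: [0.444, 0.0694, 0.0946]
tcp_rot: [1.194, 1.22, -1.19]
wrist_force: [0.7, 3.3, 15.5]
width: 0.152
```

Run:
```python
from h import *
s=monitor.read_state(); print(s['tool_pos'],s['wrist_force'],s['width'],s['q'])
```

```text
[0.444  0.0694 0.0946] [ 0.6726  3.313  15.5377] 0.15218346728888923 [ 0.0986 -0.0358  2.2072  0.0017  0.9683  0.0744]
```

{"fn": "jog_arm", "kwargs": {
  "rows": [
    [0.046,-0.0845,0,0,0,0,5]
  ]
}}

```text
time: 11.05
tool_pos: [0.4426, 0.0696, 0.0906]
tcp_rot: [1.235, 1.154, -1.119]
wrist_force: [114.9, -11.8, 46.8]
width: 0.149
```

{"fn": "jog_arm", "kwargs": {
  "rows": [
    [0,0,0,0,0,0,25],
    [0,0,0,0,0,0,45],
    [0,0,0,0,0,0,45],
    [-0.02,0,0,0,0,0,45],
    [-0.05,0,0,0,0,0,45],
    [-0.09,0,0,0,0,0,45],
    [-0.13,0,0,0,0,0,45],
    [-0.17,0,0,0,0,0,45],
    [-0.22,0.01,0,0,0,0,45],
    [-0.22,0.04,0.04,0,0,0,45],
    [-0.22,0.06,0.08,0,0,0,45],
    [-0.22,0.09,0.12,0,0,0,45],
    [-0.22,0.12,0.16,0,0,0,45],
    [-0.22,0.15,0.2,0,0,0,45],
    [-0.22,0.175,0.23,0,0,0,45],
    [-0.22,0.175,0.23,0,0,0,45],
    [-0.22,0.175,0.23,0,0,0,45]
  ]
}}

```text
time: 12.75
tool_pos: [0.6004, -0.157, 0.3214]
tcp_rot: [1.235, 1.161, -1.125]
wrist_force: [0.6, -0.1, -0.2]
width: 0.449
```

Run:
```python
from h import *
s=monitor.read_state(); print(s['time'],s['tool_pos'],s['wrist_force'],s['width'])
T=wristT(); np.save('Tw4.npy',T); im=imaging.read_camera('wrist'); cv2.imwrite('pics/w4r.png',im); sc=imaging.read_camera('scene'); cv2.imwrite('pics/s4.png',sc)
c=np.zeros((360,800,3),np.uint8); c[:,:480]=cv2.resize(im,(480,360)); c[:264,480:]=cv2.resize(sc[140:240,145:266],(320,264),interpolation=cv2.INTER_CUBIC); cv2.imwrite('pics/v4.png',c)
print(proj('wrist',(.6203,-.1614,.2345),T)*480/512, go((.6203,-.1614,.2155)))
```

```text
12.75 [ 0.6004 -0.157   0.3214] [ 0.6359 -0.128  -0.1543] 0.44878046407385763
[254.9829 187.8281] [ 0.109   0.0099  0.0066  0.0018 -0.0037 -0.0896]
```

View pics/v4.png

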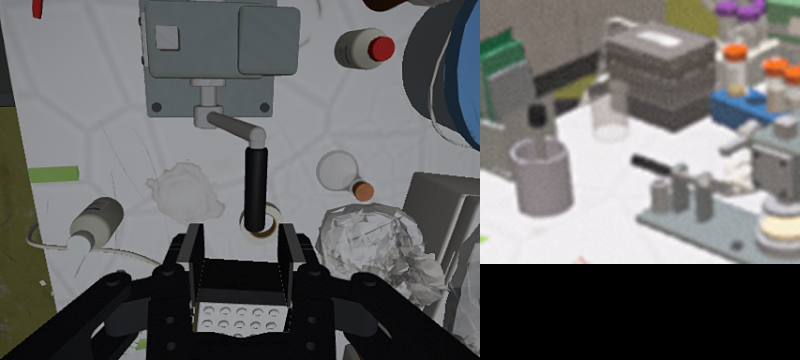

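The handle appears at (256,190), as predicted. The last single-row call was my mistake: rows are relative to the pose at the start of each call, so it briefly pushed on the opened catch, with 115 N read. I'll check the catch before going on.

Run:
```python
from h import *
s=cv2.imread('pics/s4.png'); tp=imaging.read_camera('top'); cv2.imwrite('pics/t4.png',tp)
X=(.4445,.067,.114)
pts={}
for n,im in(('scene',s),('top',tp)):
    e=proj(n,X); u,v=e.astype(int); m=(im[v-14:v+14,u-18:u+18].max(2)<70).astype(np.uint8)
    k,l,st,ce=cv2.connectedComponentsWithStats(m); print(n,'expected',e)
    for i in range(1,k):
        if st[i,4]>8: print('  dark blob',ce[i]+[u-18,v-14],st[i]); 
    if k>1: i=1+st[1:,4].argmax(); pts[n]=ce[i]+[u-18,v-14]
print(tri([ray(n,p) for n,p in pts.items()]))
cv2.imwrite('pics/v5.png',np.hstack([cv2.resize(s[170:240,190:270],(400,350),interpolation=cv2.INTER_CUBIC),cv2.resize(tp[170:240,180:260],(400,350),interpolation=cv2.INTER_CUBIC)]))
```

```text
scene expected [207.1568 203.0713]
  dark blob [209.1333 202.2333] [14 11 13  6 30]
top expected [219.5173 218.8636]
  dark blob [220.4545 218.0455] [12 13 15  4 44]
(array([0.4477, 0.0633, 0.1163]), [np.float64(0.0008801823180405436), np.float64(0.0008801823180404722)])
```

View pics/v5.png

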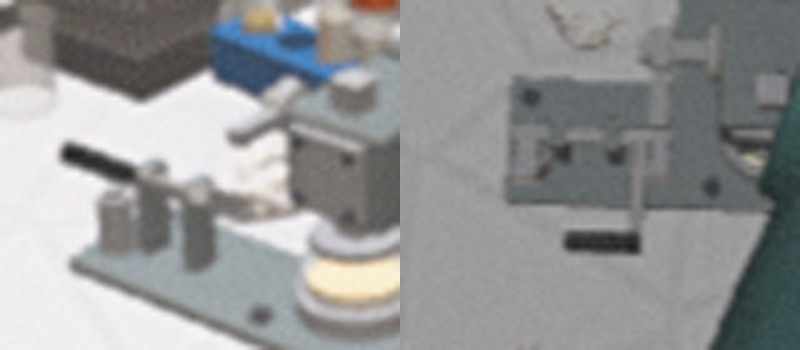

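The catch is fully forward: bar measured at (0.448, 0.063, 0.116) against 0.114 expected for open. On to the lever.

{"fn": "jog_arm", "kwargs": {
  "rows": [
    [0.0,0.01,0.005,0,0,-0.06,50],
    [0.023,0.018,0.0066,0.002,-0.004,-0.09,50],
    [0.023,0.018,0.0066,0.002,-0.004,-0.09,50],
    [0.05,0.0155,0.0066,0.002,-0.004,-0.09,50],
    [0.08,0.0125,0.0066,0.002,-0.004,-0.09,50],
    [0.1,0.0107,0.0066,0.002,-0.004,-0.09,50],
    [0.109,0.01,0.0066,0.002,-0.004,-0.09,50],
    [0.109,0.01,0.0066,0.002,-0.004,-0.09,50],
    [0.109,0.01,0.0066,0.002,-0.004,-0.09,50],
    [0.109,0.01,0.0066,0.002,-0.004,-0.09,30],
    [0.109,0.01,0.0066,0.002,-0.004,-0.09,10],
    [0.109,0.01,0.0066,0.002,-0.004,-0.09,8],
    [0.109,0.01,0.0066,0.002,-0.004,-0.09,8],
    [0.109,0.01,0.0066,0.002,-0.004,-0.09,8]
  ],
  "force": 40
}}

```text
time: 14.3
tool_pos: [0.6203, -0.1616, 0.2187]
tcp_rot: [1.19, 1.219, -1.191]
wrist_force: [-5.3, -0.1, 4.7]
width: 0.194
```

Run:
```python
from h import *
s=monitor.read_state(); print(s['tool_pos'],s['tcp_rot'],s['wrist_force'],s['width'])
t0=s['tool_pos']
for a in np.r_[np.arange(.1,.85,.1),.82]:
    b=a-.3; dx=-.13*(np.sin(b)+np.sin(.3)); print(round(a,2),go(t0+np.array([dx,dx*.02,.13*(np.cos(b)-np.cos(.3))])))
```

```text
[ 0.6203 -0.1616  0.2187] [ 1.1903  1.2192 -1.1908] [-5.3172 -0.0999  4.6881] 0.19405339833767882
0.1 [-0.0032 -0.0126 -0.0001 -0.0001  0.0014 -0.0009]
0.2 [-0.0052 -0.0254 -0.0001 -0.0001  0.0014 -0.0009]
0.3 [-0.0058 -0.0384 -0.0002 -0.0001  0.0014 -0.0009]
0.4 [-0.0052 -0.0514 -0.0002 -0.0001  0.0014 -0.0009]
0.5 [-0.0033 -0.0643 -0.0003 -0.0001  0.0014 -0.0009]
0.6 [-0.0001 -0.0768 -0.0004 -0.0001  0.0014 -0.0009]
0.7 [ 0.0044 -0.0891 -0.0004 -0.0001  0.0014 -0.0009]
0.8 [ 0.01   -0.1008 -0.0005 -0.0001  0.0014 -0.0009]
0.82 [ 0.0113 -0.103  -0.0005 -0.0001  0.0014 -0.0009]
```

{"fn": "jog_arm", "kwargs": {
  "rows": [
    [-0.0018,-0.006,0,0,0,0,8],
    [-0.0032,-0.0126,0,0,0,0,8],
    [-0.0043,-0.019,0,0,0,0,8],
    [-0.0052,-0.0254,0,0,0,0,8],
    [-0.0058,-0.0384,0,0,0,0,8],
    [-0.0052,-0.0514,0,0,0,0,8],
    [-0.0033,-0.0643,0,0,0,0,8],
    [-0.0001,-0.0768,0,0,0,0,8],
    [0.0044,-0.089,0,0,0,0,8],
    [0.007,-0.095,0,0,0,0,8],
    [0.01,-0.101,0,0,0,0,8],
    [0.01,-0.101,0,0,0,0,8],
    [0.01,-0.101,0,0,0,0,8]
  ]
}}

```text
time: 15.6
tool_pos: [0.5228, -0.1634, 0.2128]
tcp_rot: [1.196, 1.211, -1.184]
wrist_force: [4.9, 6.0, 7.4]
width: 0.189
```

Run:
```python
from h import *
s=monitor.read_state(); print(s['time'],s['tool_pos'],s['wrist_force'],s['width'],s['joint_vel'])
```

```text
15.6 [ 0.5228 -0.1634  0.2128] [4.9233 5.9716 7.4406] 0.18883581834965565 [-0.0002  0.0045 -0.0039 -0.0011  0.004   0.0004]
```

Close to the stop, though the force is still only spring level (about 5 N). Pushing a little further along the arc.

{"fn": "jog_arm", "kwargs": {
  "rows": [
    [0.001,-0.003,0,0,0,0,8],
    [0.0025,-0.006,0,0,0,0,8],
    [0.0025,-0.006,0,0,0,0,8],
    [0.0025,-0.006,0,0,0,0,8]
  ]
}}

```text
time: 16.0
tool_pos: [0.5202, -0.1633, 0.2119]
tcp_rot: [1.2, 1.204, -1.178]
wrist_force: [10.6, 3.0, -4.2]
width: 0.193
```

{"fn": "jog_arm", "kwargs": {
  "rows": [
    [0.001,-0.004,0,0,0,0,8],
    [0.002,-0.006,0,0,0,0,8],
    [0.002,-0.006,0,0,0,0,8],
    [0.002,-0.006,0,0,0,0,8]
  ]
}}

```text
time: 16.4
tool_pos: [0.519, -0.1633, 0.2113]
tcp_rot: [1.206, 1.195, -1.169]
wrist_force: [15.8, 1.9, -7.6]
width: 0.191
```

Run:
```python
from h import *
for n in('scene','top'): cv2.imwrite(f'pics/{n}6.png',imaging.read_camera(n))
s=monitor.read_state(); print(s['time'],s['tool_pos'],s['wrist_force'],s['width'])
a=cv2.imread('pics/scene6.png')[140:320,130:400]; b=cv2.imread('pics/top6.png')[140:260,130:330]
c=np.zeros((560,800,3),np.uint8); c[:,:]=cv2.resize(a,(800,560),interpolation=cv2.INTER_CUBIC); cv2.imwrite('pics/v6.png',c)
# shift of bystander regions, scene image before/after
o=cv2.imread('pics/scene0.png');n=cv2.imread('pics/scene6.png')
for k,(x0,y0,x1,y1) in dict(bottle=(292,245,325,297),timer=(343,275,378,312),tape=(345,234,372,252),beaker=(184,165,204,196)).items():
    r=cv2.matchTemplate(n[y0-6:y1+6,x0-6:x1+6],o[y0:y1,x0:x1],cv2.TM_CCOEFF_NORMED); _,v,_,l=cv2.minMaxLoc(r); print(k,round(v,2),np.array(l)-6)
```

```text
16.5 [ 0.519  -0.1633  0.2113] [15.9583  1.9178 -8.0237] 0.19277458659717683
bottle 1.0 [0 0]
timer 1.0 [0 0]
tape 1.0 [0 0]
beaker 1.0 [0 0]
```

View pics/v6.png

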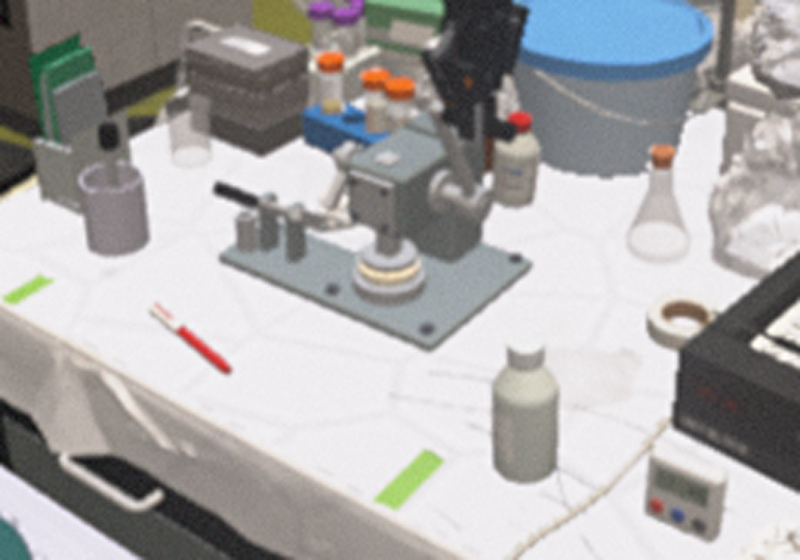

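The ram is down on the dish (388,270), the lever is held forward (465,150), the catch is open (240,193) and the pin stands in the upright cup (110,180). The bystanders haven't moved. Handing in.

```bash
python3 -c "
from workcell import finish_job; print(finish_job())"
```

```text
the job is handed in; nothing more can be done
None
```

The press job is done and handed in at about 16.5 s of the 72 s allowed. The lock pin stands in the cup, the safety catch is flipped forward, and the arm is still holding the lever at its stop.

**Last checks**
- **Lever:** the handle moved 101 mm, matching the 0.8 rad stop. The wrist felt about 16 N against a spring of about 6 N, and further pushing hardly moved it. The last picture shows the ram down on the dish.
- **Catch:** the grip bar measured 116 mm high against 114 mm expected when fully open. That puts it at about 0.95–0.97 rad, which agrees with fully open within measuring error. I did not press on it again to confirm.
- **Cup and bystanders:** the cup is upright with the pin in it. The beaker, wash bottle, tape and timer show no shift in the scene picture.

**What went wrong:** after opening the catch I sent one move as if it were measured from the earlier pose. For 0.1 s the gripper, still holding the bar, pushed against the catch's stop. The reading at the end of that move was 115 N on one axis, and about 125 N with all three axes combined. If the 120 N wrist limit applies to the combined force, that push exceeded it. I can't tell how high the peak went within the move, and nothing looked out of place afterwards.

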